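# Hang the machine key in its cupboard

## Task

Put the machine key away: take the wooden key paddle with the big round hole in its end and hang it by that hole on the hook deep inside the open-fronted key cupboard. The roof leaves no room to bring it in upright, so feed it in slanting, hole end first, and leave it hanging free on the hook.

Things in the scene. Friction and masses are not known exactly. Their poses are not given: they have to be found in the camera images.
- key_grip (a point): Mid-thickness grip centre of the machine key: a loose flat wooden paddle, 16 mm thick, 90 g, lying on the bench right of the tool box beside a plain stick (35 x 200 x 20 mm, no hole). x runs along the 30 mm wide handle to the hole, z out of the upper face. The wood runs from 32 mm behind this point to the eye ahead; a steel key stub ends 58 mm behind it.
- key_hole (a point): Centre (mid-thickness) of the round hanging hole, 34 mm diameter, in the paddle's round eye (54 mm outside diameter, 16 mm thick); 125 mm from key_grip along its x axis; same axes as key_grip.
- key_hook: Steel hook of 8 mm round bar in the middle of the top slat (50 mm high) of the key cupboard's slatted back. Origin: its root on the slat's inner face, 225 mm above the bench; x points level through the back, away from the open front; z up. The bar comes forward and curves up to its tip. The root is 213 mm above the cupboard's floor and 85 mm below the underside of its roof.
- hook_tip (a point): Centre of the hook's round upturned tip, 38 mm in front of and 32 mm above the root. The plywood cupboard (fixed; framed sides, slatted back; outside 174 wide, 137 deep, 322 high; inside 150 wide, 125 deep from front edge to back slats) stands on the bench left of the tool box (closed, about 0.14 m high), open front towards the robot's right.

How it is judged:
At the end, for the whole second after the job is handed in: The key hangs at rest on the hook by its hole: the hole's centre is within 32 mm of the hook's root, no more than 22 mm below it and no more than 30 mm in front of the back slat, and the handle hangs straight down within about 17 degrees (x of key_hole in the frame of key_hook above -0.03 m and distance between key_hole and key_hook below 0.032 m and z of key_hole in the frame of key_hook above -0.022 m and angle between key_grip's own x axis and vertical below 0.3 rad); the robot touches nothing.
It also fails if it takes over 48 s, if anything falls off the work surface, if the arm or the gripper's body presses on something with over 40 N, if the wrist force passes 120 N, or if a joint passes its speed limit or range.

## Robot

A 6-joint arm with a two-finger parallel gripper is mounted at the origin on a cart in front of the work surface, level with it; the furniture and walls round the work are solid. World frame = base frame: x ahead of the robot, y to its left, z up, the work surface at z = 0. Lengths are in m, angles in rad, forces in N, time in s.
With the tool pointing down it reaches from about 0.325 to 0.9 m from the base axis. Payload 3.5 kg.
Tool frame: the origin (TCP) lies on the centre line of the jaws, within the pads' length; the fingertips stand 19 mm ahead of it and the grasp point (between the pads) is the TCP; z points along the fingers, y is the direction in which the jaws open and shut (so a half turn about z gives the same grasp; the last joint's range is limited). The gripper opens to 85 mm and grips with 20 to 120 N. Pads are 22 mm wide; open, the fingers measure 114 mm over their backs; the gripper's body (76 mm by 85 mm) begins 54 mm behind the grasp point. The pads swing forward as they close: fully open they stand 13 mm farther back than shut.
Start: joints at [1.094, 0.276, -0.026, 1.268, 0, 1.467], TCP at [0.228, 0.582, 0.222] pointing down, gripper open.
Joint ranges: [-3.12, 3.12], [-0.85, 1.88], [-1.08, 1.24], [-1.95, 2.15], [-1.57, 1.53], [-3.14, 3.14]. Speed limits (rad/s): [2.57, 2.57, 3.14, 3.14, 3.14, 3.14].

## Interface

Orientations are given as a unit quaternion [x, y, z, w].
In Python, from bench import get_obs, optics, order gives the robot as it stands. The module is installed in compiled form; this text tells all that it offers.
- The arm moves only by the tool drive_tool, never from a script. Its argument "motion" is one flat list of numbers, 4 for each row, row after row: the shift along the world's x, y, z normalised to -1 to 1, where 1 is 0.2 m, then the turn about the world's z normalised to -1 to 1, where 1 is 90 degrees. A call has 1 to 8 rows; each row is the pose to reach, as a shift and turn from the pose commanded when the call began; what a row does not reach only later rows make up. A row lasts 1/12 s, in which the tool goes at most 41.7 mm and 7.16 degrees, less where a joint would pass 70% of its speed; a pose out of reach is approached as far as the arm can. A call with a number of a shift or a turn outside -1 to 1 is refused whole. A call with a gripper value outside its range is refused whole. "jaw" is the opening, from 0 (shut) to 1 (fully open), set as the call begins (left out, the last holds). The fingers move at their own pace and stop on an object; "grip_force" is the grip in N (left out, the last holds). Time passes only in rows, so rows that repeat a pose let the fingers close. It gives the time, the measured TCP pose, the force and the opening at its end, in the units of the state.
- get_obs(): the state, without advancing time (a new reading comes with each control period).
- optics.grab_frame(name): name is "scene" or "top"; returns a dict with "color" (480x640x3 uint8, red, green, blue), "intrinsics" (3x3 intrinsics, pixels), "dist_coeffs" ([k1, k2, p1, p2, k3] as OpenCV has them; the pictures are not rectified), "rvec" (rotation vector, rad) and "tvec" (3), from world to camera coordinates, as OpenCV has them. Camera axes: x right, y down, z forward; pixel columns grow to the right and rows downward; lengths in m; the calibration is good to about 2 mm. A picture is of the moment at which its call begins. There is no depth.
- order.job_done(): hands the job in, once; it reports no verdict.
The state is a dict: "time": time; "q": joint angles; "joint_velocities": joint speeds; "tau": joint torques, N m; "ee_pos": TCP position; "tool_rot": TCP orientation; "contact_force": force on the tool from outside, world axes, zero at the start; "ft_torque": the same for the moment, N m; "grip_width": finger opening in m.
Only numpy, scipy, OpenCV 4.12 (cv2) and the standard library are available. Lean on these libraries where they do the work, as an engineer would, in place of code of your own. Each camera call takes 0.05 s, during which the arm holds its last target.

## Working session

There is one attempt and no reset: what is moved stays moved. The work goes in short steps, Python scripts to look and compute and a tool call to move; the robot and the scene stay as the last step left them, time stands still between calls to the robot, and variables do not carry over. Pictures are saved under pics/ and viewed, and the job is handed in when it is done.

Besides the shell and the picture viewer there is one more tool, called after "Emit:" as name(argument=value, ...), one argument or row to a line, values as JSON. drive_tool: Moves the arm, as the interface text tells. Its arguments: {"type":"object","properties":{"motion":{"type":"array"},"jaw":{"type":"number"},"grip_force":{"type":"number"}},"required":["motion"]}

```bash
mkdir -p pics; ls; python3 - <<'E'
from bench import get_obs, optics
import cv2
print(get_obs())
for n in ("scene","top"):
    f=optics.grab_frame(n)
    cv2.imwrite(f"pics/{n}0.png",f["color"][:,:,::-1])
    print(n,f["intrinsics"],f["dist_coeffs"],f["rvec"],f["tvec"])
E
```

```text
pics
{'time': 0.0, 'q': array([ 1.09359990e+00,  2.77132385e-01, -2.78624031e-02,  1.26795017e+00,
       -1.74501303e-05,  1.46742198e+00]), 'joint_velocities': array([-0.00024556,  0.00183541,  0.00066031,  0.00050808, -0.00010951,
        0.00053942]), 'tau': array([ 8.83231205e-04, -4.45509338e+01,  2.95202619e+01,  1.66198437e-02,
       -1.64078647e-04, -1.88829880e-06]), 'ee_pos': array([0.22787983, 0.58115108, 0.22086876]), 'tool_rot': array([ 1.85824510e-01,  9.82582361e-01, -1.03186590e-03, -2.99136680e-04]), 'contact_force': array([0.26290108, 0.37190853, 0.12766688]), 'ft_torque': array([ 0.02552843,  0.02481298, -0.04064923]), 'grip_width': 0.08488931698548716}
scene [[587.37048118   0.         321.50670146]
 [  0.         587.37048118 243.36169105]
 [  0.           0.           1.        ]] [-0.0883485  0.         0.         0.         0.       ] [ 1.06445436 -2.04131679  1.3217186 ] [0.35670451 0.32481379 1.42928793]
top [[534.69297483   0.         334.53853141]
 [  0.         534.69297483 236.64214723]
 [  0.           0.           1.        ]] [-0.13992939  0.          0.          0.          0.        ] [ 2.11453239 -2.16543088  0.2113177 ] [0.06301858 0.55935535 1.32155904]
```

View pics/scene0.png

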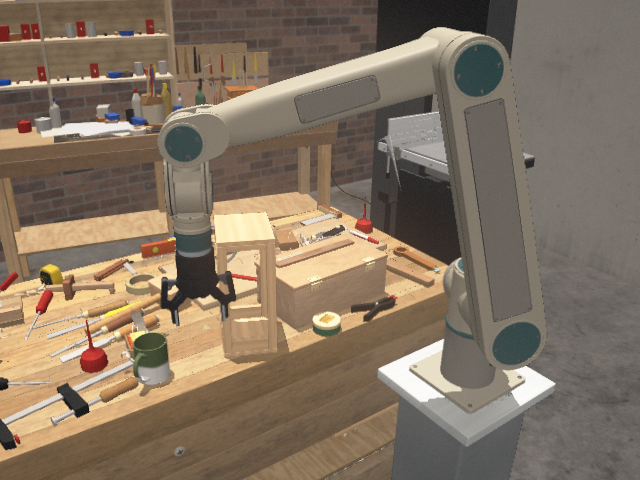

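View pics/top0.png

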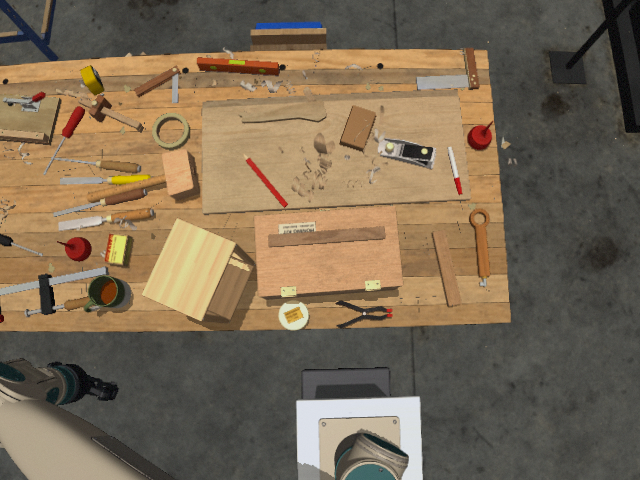

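The scene view shows the cupboard around (245,285) with its open side hidden by the view angle. The top view shows its roof at (190,270). The key is at (480,245), eye at (480,217), with the stick at (446,268). Next I'll zoom in.

```bash
cat > h.py <<'E'
import numpy as np, cv2
from bench import get_obs, optics
class Cam:
    def __init__(s,n):
        f=optics.grab_frame(n); s.img=f["color"]; s.K=np.array(f["intrinsics"]); s.d=np.array(f["dist_coeffs"])
        s.rv=np.array(f["rvec"],float).reshape(3,1); s.t=np.array(f["tvec"],float).reshape(3); s.R=cv2.Rodrigues(s.rv)[0]; s.c=-s.R.T@s.t
    def ray(s,p):
        u=cv2.undistortPoints(np.array([[p]],float),s.K,s.d)[0,0]
        return s.R.T@np.array([u[0],u[1],1.])
    def on(s,p,z):
        r=s.ray(p); return s.c+r*(z-s.c[2])/r[2]
    def px(s,P):
        return cv2.projectPoints(np.array(P,float).reshape(-1,3),s.rv,s.t,s.K,s.d)[0].reshape(-1,2)
    def crop(s,name,x0,y0,x1,y1,k):
        c=cv2.resize(s.img[y0:y1,x0:x1],None,fx=k,fy=k,interpolation=cv2.INTER_CUBIC)
        cv2.imwrite(f"pics/{name}.png",c[:,:,::-1])
E
python3 - <<'E'
from h import *
t=Cam("top"); s=Cam("scene")
print(t.c,s.c)
t.crop("key0",410,190,530,310,5); t.crop("cup0",130,200,270,330,5); s.crop("cups0",200,200,290,370,3.5)
E
```

```text
[0.32305135 0.08295377 1.39718451] [-0.73167243  0.97818792  0.88510448]
```

View pics/key0.png

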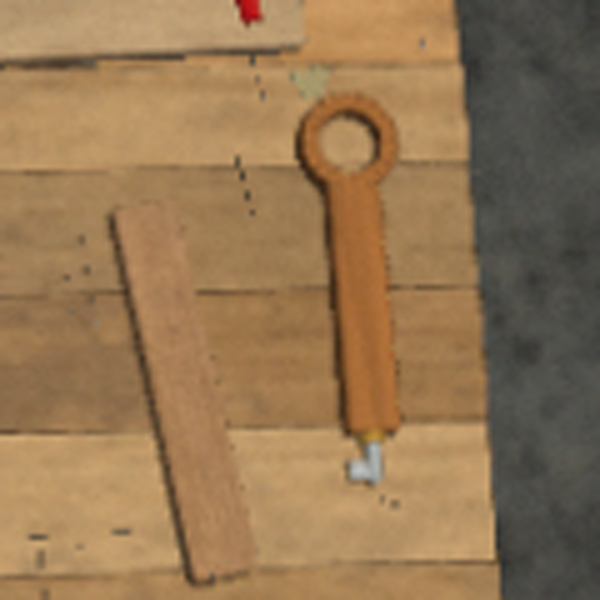

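View pics/cup0.png

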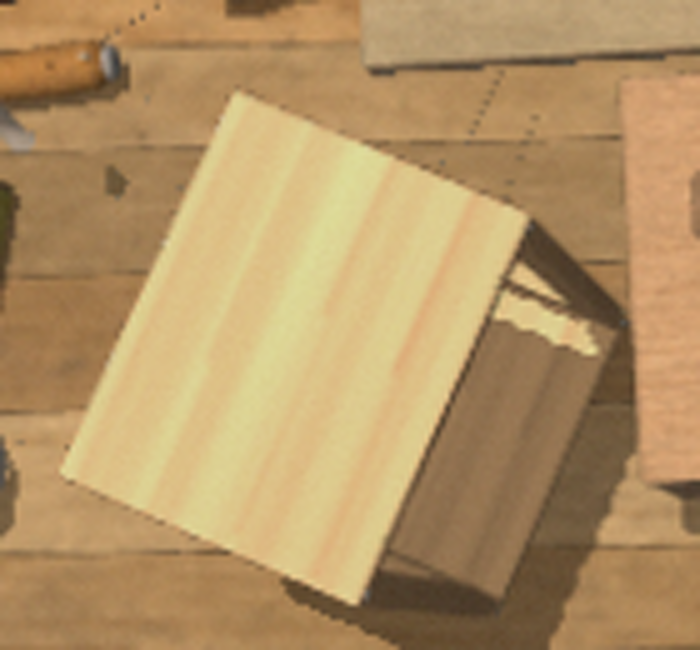

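View pics/cups0.png

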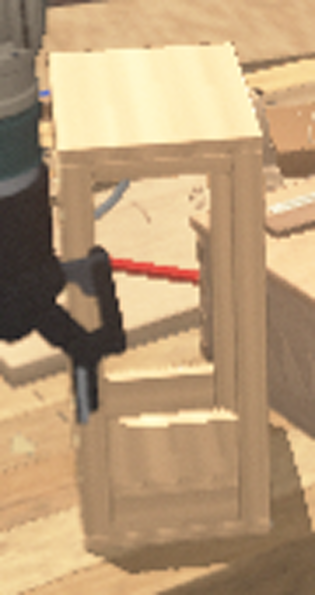

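The key's eye is centred near crop (349,140), i.e. px (479.8,218), and its stub is at (485,284). The roof corners are near (177.6,218.4), (236,243), (202.4,321) and (142.4,294.4). The open front faces the lower right. A grey curve at scene px ~(232,257) may be the hook.

```bash
python3 - <<'E'
from h import *
t=Cam("top"); s=Cam("scene")
np.set_printoptions(precision=4,suppress=True)
# key mask
hsv=cv2.cvtColor(t.img,cv2.COLOR_RGB2HSV)
sub=hsv[200:285,465:500]
m=np.zeros(hsv.shape[:2],np.uint8); 
mm=cv2.inRange(hsv,(5,120,60),(17,255,255)); m[200:285,465:500]=mm[200:285,465:500]
n,l,st,ce=cv2.connectedComponentsWithStats(m); k=1+np.argmax(st[1:,4]); m=(l==k).astype(np.uint8)*255
print("mask",st[k],ce[k])
cs,hi=cv2.findContours(m,cv2.RETR_CCOMP,cv2.CHAIN_APPROX_NONE)
for c,h_ in zip(cs,hi[0]):
    M=cv2.moments(c)
    if M['m00']>10: print("contour",h_[3],M['m00'],M['m10']/M['m00'],M['m01']/M['m00'])
w=np.array([t.on((x,y),0.016)[:2] for y,x in zip(*np.nonzero(m))])
# handle axis fit
ys=np.nonzero(m)
hp=np.array([t.on((x,y),0.016)[:2] for y,x in zip(*ys) if 232<y<272])
vx,vy,x0,y0=cv2.fitLine(hp.astype(np.float32),cv2.DIST_L2,0,.01,.01).ravel(); print("axis",vx,vy,x0,y0,np.degrees(np.arctan2(vy,vx)))
ax=np.array([vx,vy]);ax*=np.sign(vx); pr=(w-[x0,y0])@ax
print("front/back",np.array([x0,y0])+ax*pr.max(),np.array([x0,y0])+ax*pr.min(),pr.max()-pr.min())
# roof
A,B,C,D=[t.on((p[0]/5+130,p[1]/5+200),0.322)[:2] for p in ((238,92),(530,215),(362,605),(62,472))]
print("roof",A,B,C,D); N=np.linalg.norm
print("AB",N(B-A),"BC",N(C-B),"CD",N(D-C),"DA",N(A-D))
hx=(A-B+D-C); hx/=N(hx); print("hx",hx,np.degrees(np.arctan2(hx[1],hx[0])))
ctr=(A+B+C+D)/4
root=np.r_[ctr+hx*(137/2-12)/1000,0.225]; print("ctr",ctr,"root",root)
tip=root-np.r_[hx*.038,-.032]; print("tip",tip)
print("scene px root,tip",s.px([root,tip]))
for P in ((255,265),(230,321.6)): print(t.on(P,0.012))
# stick edges
for P in ((178,205),(255,560)): print("stick R",t.on((410+P[0]/5,190+P[1]/5),0.02))
print("bench edge", t.on((410+485/5,190+360/5),0))
E
```

```text
mask [ 465  200   35   79 2145] [481.82   241.6462]
contour -1 2078.0 481.75761950593517 241.88963747192813
contour 0 13.0 471.6923076923077 239.97435897435895
contour 0 24.5 491.9455782312925 235.89115646258503
contour 0 11.0 496.6818181818182 228.0909090909091
contour 0 74.0 479.1216216216216 218.47522522522522
axis 0.9835886 -0.18042587 0.51477045 -0.34091872 -10.394567
front/back [ 0.6633 -0.3682] [ 0.4475 -0.3286] 0.21936445642259886
roof [0.5579 0.3801] [0.5037 0.2578] [0.3469 0.3252] [0.402  0.4496]
AB 0.13371749852694342 BC 0.17069545141560652 CD 0.13600522397606296 DA 0.1707170044830189
hx [0.4051 0.9143] 66.09948532256418
ctr [0.4527 0.3532] root [0.4755 0.4048 0.225 ]
tip [0.4602 0.3701 0.257 ]
scene px root,tip [[223.6901 262.5263]
 [238.3246 249.9106]]
[0.4966 0.2582 0.012 ]
[0.3512 0.3233 0.012 ]
stick R [ 0.5744 -0.2455  0.02  ]
stick R [ 0.386  -0.2752  0.02  ]
bench edge [ 0.4898 -0.4137  0.    ]
```

```bash
python3 - <<'E'
from h import *
s=Cam("scene"); s.crop("hook0",205,215,285,275,10)
E
```

```text
(no output)
```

View pics/hook0.png

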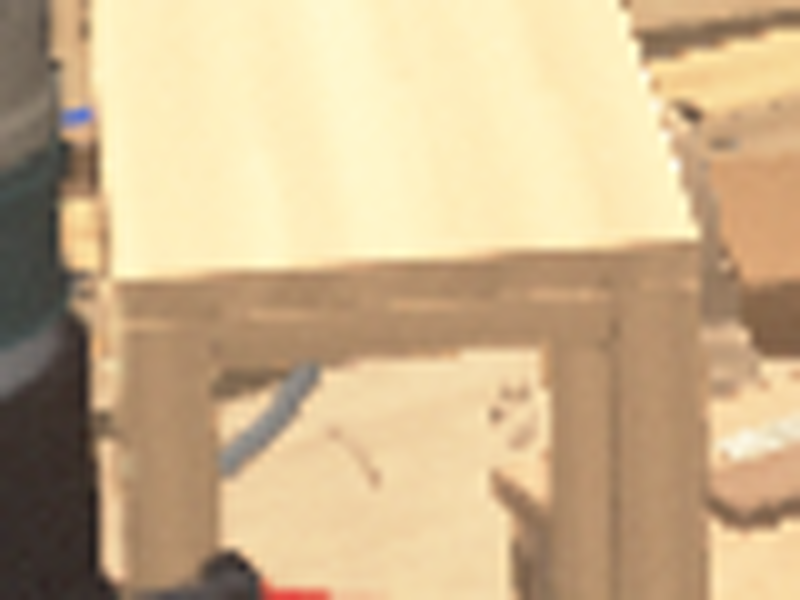

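The grey hook bar runs from about scene px (227,262) to (236,252). The projected root (223.7,262.5) and tip (238.3,249.9) match it. I'll refine the key axis and roof with cleaner masks.

```bash
python3 - <<'E'
from h import *
t=Cam("top")
np.set_printoptions(precision=4,suppress=True)
hsv=cv2.cvtColor(t.img,cv2.COLOR_RGB2HSV)
print("handle hsv",hsv[250,481],"eye",hsv[230,480],"bench",hsv[250,465],hsv[250,498],"hole",hsv[218,480])
for smin in (150,165,175,185):
    m=cv2.inRange(hsv,(5,smin,60),(16,255,255)); m[:, :466]=0; m[:,500:]=0; m[:200]=0; m[290:]=0
    n,l,st,ce=cv2.connectedComponentsWithStats(m); k=1+np.argmax(st[1:,4]); mk=(l==k)
    c=cv2.findContours(mk.astype(np.uint8),cv2.RETR_EXTERNAL,cv2.CHAIN_APPROX_NONE)[0][0]
    hp=np.array([t.on((x,y),0.016)[:2] for y,x in zip(*np.nonzero(mk)) if 234<y<270])
    vx,vy,x0,y0=cv2.fitLine(hp.astype(np.float32),cv2.DIST_L2,0,.01,.01).ravel(); ax=np.array([vx,vy])*np.sign(vx)
    w=np.array([t.on((x,y),0.016)[:2] for y,x in zip(*np.nonzero(mk))]); pr=(w-[x0,y0])@ax
    print(smin,st[k],"yaw",np.degrees(np.arctan2(ax[1],ax[0])),"p0",x0,y0,"ends",np.array([x0,y0])+ax*pr.max(),np.array([x0,y0])+ax*pr.min(),"len",pr.max()-pr.min(),"w",np.ptp((hp-[x0,y0])@[-ax[1],ax[0]]))
print("hole",t.on((479.8,218.2),.008))
# roof
r=hsv[200:330,130:270]; print("roof hsv",hsv[270,190],hsv[240,190])
m=cv2.inRange(hsv,(15,50,190),(32,255,255)); m[:, :135]=0;m[:,262:]=0;m[:212]=0;m[326:]=0
m=cv2.morphologyEx(m,cv2.MORPH_OPEN,np.ones((5,5),np.uint8))
n,l,st,ce=cv2.connectedComponentsWithStats(m);k=1+np.argmax(st[1:,4]); print(st[k])
c=cv2.findContours((l==k).astype(np.uint8),cv2.RETR_EXTERNAL,cv2.CHAIN_APPROX_NONE)[0][0].reshape(-1,2)
W=np.array([t.on(p,.322)[:2] for p in c],np.float32); R=cv2.minAreaRect(W); print(R); print(cv2.boxPoints(R))
v=t.img.copy(); cv2.drawContours(v,[c.reshape(-1,1,2)],-1,(255,0,0),1); cv2.imwrite("pics/roofm.png",cv2.resize(v[200:330,130:270],None,fx=5,fy=5)[:,:,::-1])
E
```

```text
handle hsv [ 13 167 162] eye [ 14 169 163] bench [ 16 138 152] [ 16 132 168] hole [ 17 117 177]
150 [469 209  21  68 753] yaw 1.0815861 p0 0.5160096 -0.34133562 ends [ 0.6337 -0.3391] [ 0.4527 -0.3425] len 0.18109252650807967 w 0.03260719857442216
165 [470 209  20  68 667] yaw 1.1174684 p0 0.516096 -0.341449 ends [ 0.6334 -0.3392] [ 0.4527 -0.3427] len 0.18079280031485934 w 0.030767563109848323
175 [476 237   3   5   7] yaw -29.981756 p0 0.55209094 -0.32956877 ends [ 0.5563 -0.332 ] [ 0.5468 -0.3265] len 0.01105151038830601 w 0.005977213431902417Traceback (most recent call last):
  File "<stdin>", line 11, in <module>
cv2.error: OpenCV(4.12.0) /io/opencv/modules/imgproc/src/linefit.cpp:618: error: (-215:Assertion failed) npoints2 >= 0 || npoints3 >= 0 in function 'fitLine'
```

```bash
python3 - <<'E'
from h import *
t=Cam("top")
np.set_printoptions(precision=4,suppress=True)
hsv=cv2.cvtColor(t.img,cv2.COLOR_RGB2HSV)
print("hole",t.on((479.8,218.2),.008))
print("roof hsv",hsv[270,190],hsv[240,190],hsv[260,150])
m=cv2.inRange(hsv,(15,50,185),(32,255,255)); m[:, :135]=0;m[:,262:]=0;m[:212]=0;m[326:]=0
m=cv2.morphologyEx(m,cv2.MORPH_OPEN,np.ones((7,7),np.uint8))
n,l,st,ce=cv2.connectedComponentsWithStats(m);k=1+np.argmax(st[1:,4]); print(st[k])
c=cv2.findContours((l==k).astype(np.uint8),cv2.RETR_EXTERNAL,cv2.CHAIN_APPROX_NONE)[0][0].reshape(-1,2)
W=np.array([t.on(p,.322)[:2] for p in c],np.float32); R=cv2.minAreaRect(W); print(R); print(cv2.boxPoints(R))
v=t.img.copy(); cv2.drawContours(v,[c.reshape(-1,1,2)],-1,(255,0,0),1); cv2.imwrite("pics/roofm.png",cv2.resize(v[200:330,130:270],None,fx=5,fy=5,interpolation=cv2.INTER_NEAREST)[:,:,::-1])
E
```

```text
hole [ 0.6097 -0.3447  0.008 ]
roof hsv [ 23  92 221] [ 20  98 221] [ 17 135 160]
[ 135  220   98   99 5801]
((0.44409048557281494, 0.36859333515167236), (0.15182450413703918, 0.20487269759178162), 65.99219512939453)
[[0.3196 0.3409]
 [0.5068 0.2576]
 [0.5686 0.3963]
 [0.3814 0.4796]]
```

View pics/roofm.png

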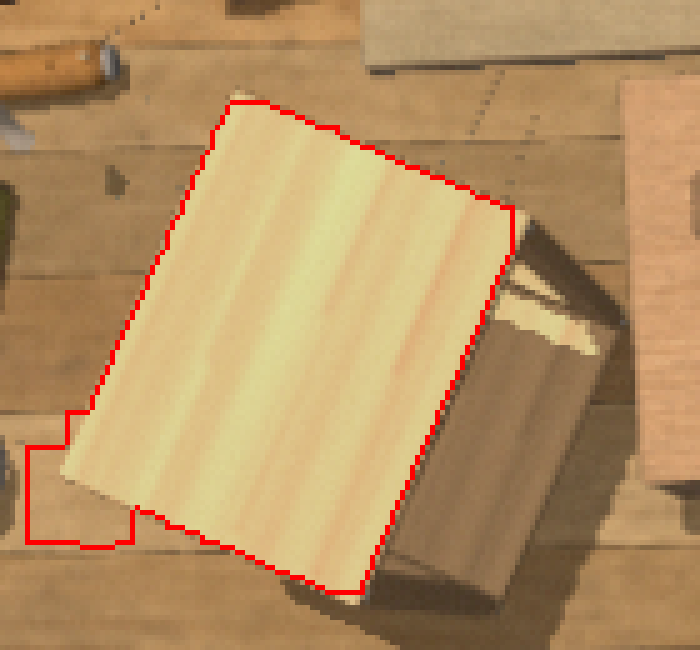

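```bash
python3 - <<'E'
from h import *
t=Cam("top")
np.set_printoptions(precision=4,suppress=True)
f=lambda p,z: t.on(((p[0]+.5)/5-.5+410,(p[1]+.5)/5-.5+190),z)[:2]
e=f((349,141),.008); 
for p in ((371.5,433),(355,185),(363,310)):
    b=f(p,.014); d=e-b; print(b,np.degrees(np.arctan2(d[1],d[0])),np.linalg.norm(d))
print("eye",e)
E
```

```text
[ 0.4521 -0.3427] -0.3472481868932356 0.15876898749252655
[ 0.5855 -0.3433] -0.8122188129695539 0.025381847674332023
[ 0.5178 -0.3427] -0.5936045436939148 0.09310237168774543
eye [ 0.6108 -0.3437]
```

Final grasp: about (0.468,-0.343), tool x at yaw 180° (turn +21.4°). First I'll raise the arm and swing it over.

Emit:
drive_tool(
  motion=[0,0,0.2,0,0,0,0.4,0,0,0,0.6,0,0.03,-0.2,0.75,0.05,0.1,-0.4,0.8,0.1,0.17,-0.6,0.8,0.15,0.24,-0.8,0.8,0.2,0.3,-1,0.8,0.238],
  jaw=0.75,
)

```text
time: 1.17
ee_pos: [0.2854, 0.391, 0.3829]
tool_rot: [-0.002, 1.0, 0.001, 0.001]
contact_force: [1.2, -0.2, -0.6]
grip_width: 0.064
```

Emit:
drive_tool(
  motion=[0.04,-0.2,0,0,0.08,-0.4,0,0,0.12,-0.6,0,0,0.16,-0.8,0,0,0.2,-1,0,0],
)

```text
time: 1.58
ee_pos: [0.3247, 0.1906, 0.3823]
tool_rot: [-0.001, 1.0, 0.0, 0.001]
contact_force: [0.6, 0.5, 0.0]
grip_width: 0.0644
```

Emit:
drive_tool(
  motion=[0.05,-0.2,0,0,0.1,-0.4,0,0,0.15,-0.6,0,0,0.2,-0.8,0,0,0.25,-1,0,0],
)

```text
time: 2.0
ee_pos: [0.3748, -0.0096, 0.3825]
tool_rot: [0.0, 1.0, -0.0, 0.001]
contact_force: [1.6, -0.3, -0.7]
grip_width: 0.0643
```

Emit:
drive_tool(
  motion=[0.05,-0.2,0,0,0.1,-0.4,0,0,0.15,-0.6,0,0,0.2,-0.8,0,0,0.25,-1,0,0],
)

```text
time: 2.42
ee_pos: [0.4249, -0.2099, 0.3823]
tool_rot: [0.0, 1.0, -0.0, 0.0]
contact_force: [0.9, 0.7, -0.1]
grip_width: 0.0645
```

Emit:
drive_tool(
  motion=[0.05,-0.2,-0.2,0,0.1,-0.4,-0.4,0,0.2,-0.625,-0.5,0,0.2,-0.625,-0.6,0,0.2,-0.625,-0.8,0,0.2,-0.625,-1,0,0.2,-0.625,-1,0,0.2,-0.625,-1,0],
)

```text
time: 3.08
ee_pos: [0.4624, -0.3305, 0.1784]
tool_rot: [0.0, 1.0, 0.003, -0.003]
contact_force: [0.1, -0.3, -0.3]
grip_width: 0.0641
```

Emit:
drive_tool(
  motion=[0,0,0,0,0,0,0,0],
)

```text
time: 3.25
ee_pos: [0.4668, -0.3338, 0.1855]
tool_rot: [-0.0, 1.0, -0.002, 0.002]
contact_force: [0.1, -0.3, 0.1]
grip_width: 0.0639
```

```bash
python3 - <<'E'
from h import *
o=get_obs(); print(o['ee_pos'],o['tool_rot'],o['q'])
t=Cam("top"); t.crop("k1",400,180,530,310,4.5)
s=Cam("scene"); cv2.imwrite("pics/s1.png",s.img[:,:,::-1])
E
```

```text
[ 0.46675259 -0.33381365  0.18548519] [-2.91731614e-04  9.99995948e-01 -1.89128351e-03  2.10748550e-03] [-7.33489916e-01  2.04278938e-01 -1.97374377e-01  1.16347965e+00
  1.35808618e-05 -7.34073343e-01]
```

View pics/k1.png

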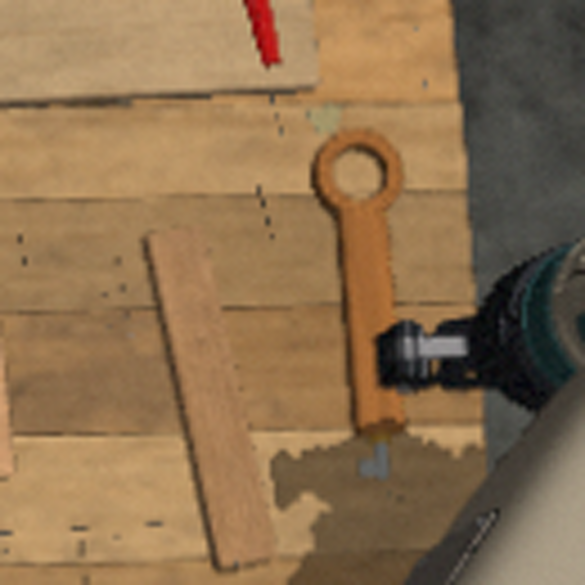

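View pics/s1.png

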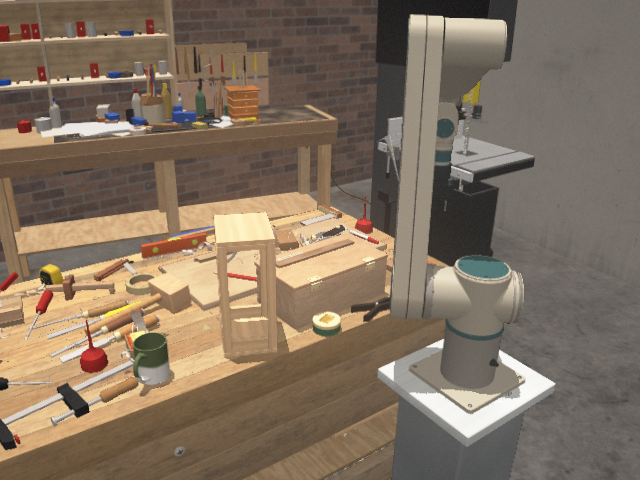

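The key lies ahead of the gripper and the stick is clear on the left. The measured y is -0.334, so the move was truncated; I'll correct it and go down.

Emit:
drive_tool(
  motion=[0,-0.046,0,0,0,-0.046,-0.15,0,0,-0.046,-0.3,0,0,-0.046,-0.45,0,0,-0.046,-0.6,0,0,-0.046,-0.63,0,0,-0.046,-0.63,0,0,-0.046,-0.63,0],
)

```text
time: 4.02
ee_pos: [0.4658, -0.3429, 0.0574]
tool_rot: [-0.0, 1.0, -0.001, 0.001]
contact_force: [0.6, -0.5, 1.2]
grip_width: 0.0642
```

```bash
python3 - <<'E'
from h import *
o=get_obs(); print(o['ee_pos'],o['tool_rot'],o['contact_force'])
t=Cam("top"); t.crop("k2",400,180,530,310,4.5)
E
```

```text
[ 0.46583942 -0.34287473  0.05740911] [-1.65352486e-06  9.99999537e-01 -6.80284770e-04  6.80984847e-04] [ 0.55243889 -0.46709516  1.18832443]
```

View pics/k2.png

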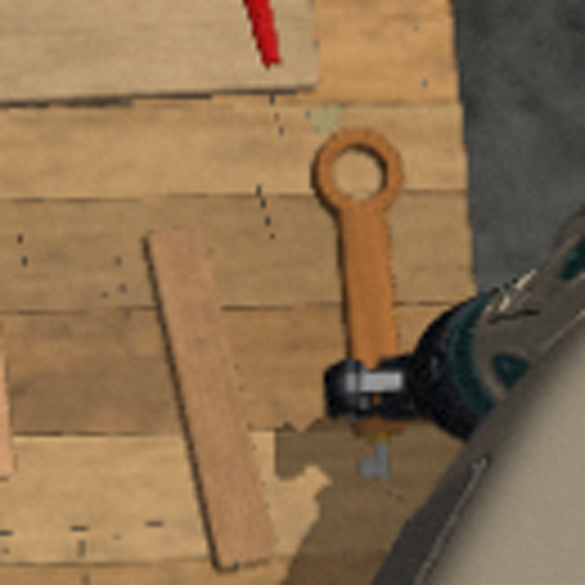

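The fingers straddle the handle near its back end, left finger at crop (345,385). I'll descend and close.

Emit:
drive_tool(
  motion=[0.01,0,-0.08,0,0.01,0,-0.165,0,0.01,0,-0.165,0,0.01,0,-0.165,0],
)

```text
time: 4.4
ee_pos: [0.4676, -0.3424, 0.0244]
tool_rot: [-0.0, 1.0, -0.0, 0.001]
contact_force: [-0.5, -0.0, -0.1]
grip_width: 0.0641
```

Emit:
drive_tool(
  motion=[0,0,0,0,0,0,0,0,0,0,0,0,0,0,0,0,0,0,0,0,0,0,0,0],
  jaw=0,
  grip_force=45,
)

```text
time: 4.9
ee_pos: [0.4671, -0.342, 0.0233]
tool_rot: [-0.0, 1.0, -0.0, 0.0]
contact_force: [0.2, -0.6, -0.2]
grip_width: -0.0003
```

```bash
python3 - <<'E'
from h import *
o=get_obs(); print(o['ee_pos'],o['grip_width'],o['contact_force'])
t=Cam("top"); t.crop("k3",420,190,520,290,6)
E
```

```text
[ 0.46709131 -0.34197054  0.0232619 ] -0.00027141156242228224 [ 0.23035443 -0.64613422 -0.19356324]
```

View pics/k3.png

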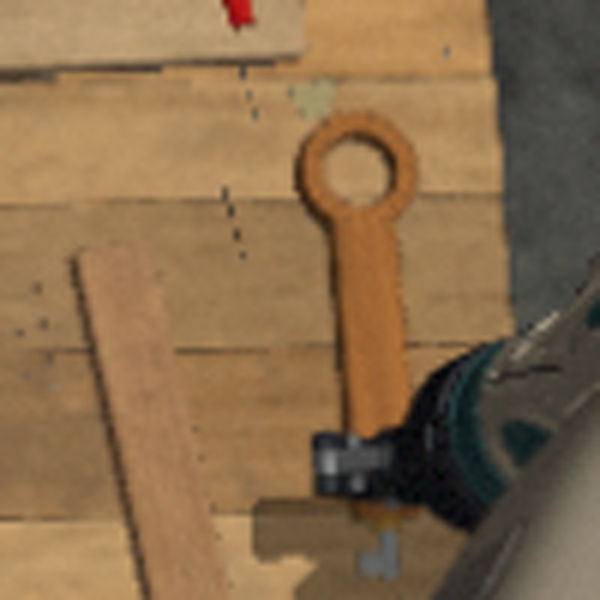

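The opening reads fully shut, but the picture shows the key undisturbed under the fingers. I'll lift a little to see whether it is held.

Emit:
drive_tool(
  motion=[0,0,0.1,0,0,0,0.25,0,0,0,0.4,0,0,0,0.4,0,0,0,0.4,0],
)

```text
time: 5.37
ee_pos: [0.4686, -0.3433, 0.1054]
tool_rot: [-0.0, 1.0, -0.002, 0.002]
contact_force: [-0.6, 0.2, -0.6]
grip_width: -0.0002
```

```bash
python3 - <<'E'
from h import *
o=get_obs(); print(o['ee_pos'],o['grip_width'],o['contact_force'])
t=Cam("top"); t.crop("k4",420,190,520,290,6)
s=Cam("scene"); s.crop("s4",340,200,560,330,3.5)
E
```

```text
[ 0.46862299 -0.34334735  0.10540899] -0.0001726268470430958 [-0.62697473  0.24318799 -0.6333427 ]
```

View pics/k4.png

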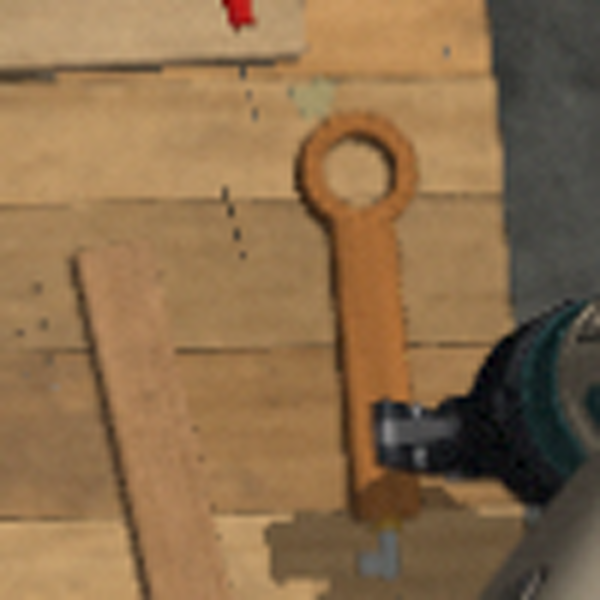

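View pics/s4.png

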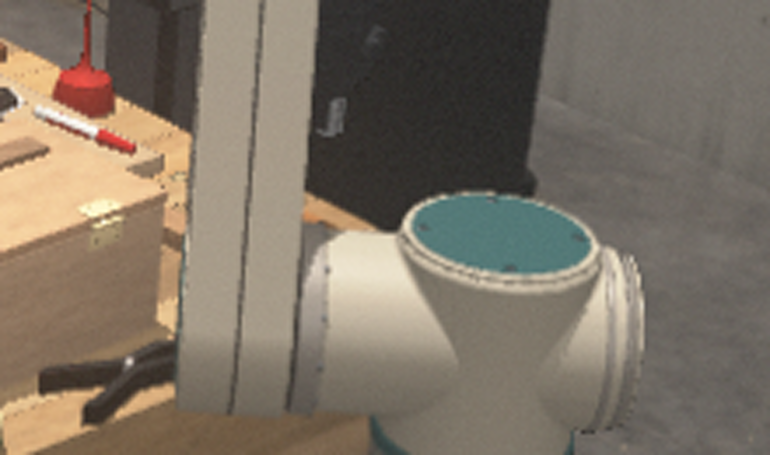

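The key stayed put, so the fingers shut above it and the real fingertips sit higher than assumed. I'll reopen and feel downward in small steps, watching the force.

Emit:
drive_tool(
  motion=[0,0,0,0,0,0,0,0,0,0,-0.15,0,0,0,-0.3,0,0,0,-0.41,0,0,0,-0.41,0,0,0,-0.41,0],
  jaw=0.7,
)

```text
time: 6.05
ee_pos: [0.4652, -0.3402, 0.0189]
tool_rot: [-0.0, 1.0, 0.002, -0.002]
contact_force: [-0.2, -1.2, 0.3]
grip_width: 0.06
```

Emit:
drive_tool(
  motion=[0,0,-0.02,0,0,0,-0.02,0,0,0,-0.02,0],
)

```text
time: 6.3
ee_pos: [0.468, -0.3427, 0.0184]
tool_rot: [-0.0, 1.0, -0.001, 0.001]
contact_force: [1.5, 0.5, 0.1]
grip_width: 0.0598
```

Emit:
drive_tool(
  motion=[0,0,-0.015,0,0,0,-0.015,0,0,0,-0.015,0],
)

```text
time: 6.55
ee_pos: [0.4671, -0.342, 0.0144]
tool_rot: [-0.0, 1.0, -0.0, 0.0]
contact_force: [-0.3, -0.6, -0.6]
grip_width: 0.06
```

Emit:
drive_tool(
  motion=[0,0,0,0,0,0,0,0,0,0,0,0],
  jaw=0.4,
)

```text
time: 6.8
ee_pos: [0.467, -0.3419, 0.0141]
tool_rot: [-0.0, 1.0, -0.0, 0.0]
contact_force: [-1.1, -0.2, 0.7]
grip_width: 0.0342
```

Emit:
drive_tool(
  motion=[0,0,0,0,0,0,0,0,0,0,0,0,0,0,0,0],
  jaw=0.25,
)

```text
time: 7.13
ee_pos: [0.467, -0.3418, 0.014]
tool_rot: [-0.0, 1.0, 0.0, -0.0]
contact_force: [0.1, 0.3, -0.2]
grip_width: 0.0218
```

Still no contact at 21.8 mm opening, so I'll look more closely.

```bash
python3 - <<'E'
from h import *
o=get_obs(); print(o['ee_pos'],o['grip_width'],o['contact_force'],o['q'])
t=Cam("top"); t.crop("k5",450,220,510,280,10)
p=o['ee_pos']
for dz in (-.01,0,.05): print(dz, (t.px([p+[0,0,dz]])[0]-[450,220])*10)
print("key_grip",(t.px([.485,-.343,.016])[0]-[450,220])*10)
E
```

```text
[ 0.46695886 -0.34184353  0.01397511] 0.021796088504529416 [ 0.1291924   0.25696995 -0.16435727] [-7.43614970e-01  3.83028149e-01 -3.61504140e-01  8.26301484e-01
  1.14122461e-05 -7.43671049e-01]
-0.01 [321.13502802 510.29579991]
0 [332.06895811 506.08453071]
0.05 [389.04303611 484.11861682]
key_grip [333.89479087 437.2982625 ]
```

View pics/k5.png

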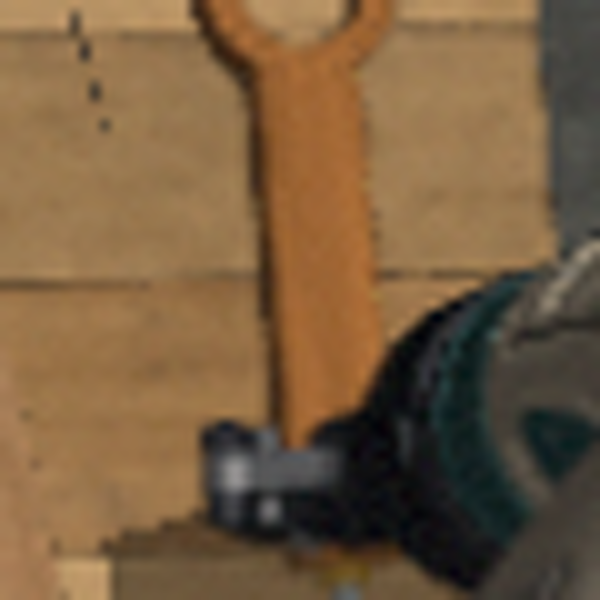

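Emit:
drive_tool(
  motion=[0,0,0,0,0,0,0,0,0,0,0,0,0,0,0,0],
  jaw=0.7,
)

```text
time: 7.52
ee_pos: [0.4669, -0.3419, 0.014]
tool_rot: [-0.0, 1.0, 0.0, -0.0]
contact_force: [-0.5, 0.1, -0.9]
grip_width: 0.0598
```

Emit:
drive_tool(
  motion=[0,0,-0.02,0,0,0,-0.02,0,0,0,-0.02,0],
)

```text
time: 7.77
ee_pos: [0.4666, -0.3415, 0.0095]
tool_rot: [-0.0, 1.0, 0.0, -0.0]
contact_force: [0.4, 0.1, 1.1]
grip_width: 0.0599
```

Emit:
drive_tool(
  motion=[0,0,-0.02,0,0,0,-0.02,0,0,0,-0.02,0],
)

```text
time: 8.02
ee_pos: [0.4667, -0.3416, 0.0056]
tool_rot: [-0.0, 1.0, 0.0, -0.0]
contact_force: [0.3, -0.2, 0.1]
grip_width: 0.0602
```

No contact even at z=0.0056. I'll check the reported TCP against the start picture, where both fingertips are visible.

```bash
python3 - <<'E'
from h import *
s=Cam("scene"); im=cv2.imread("pics/scene0.png")
p=np.array([.2279,.5812,.2209]); a=np.radians(68.6); y=np.array([np.cos(a),np.sin(a),0])
x0,y0,k=140,230,7
c=cv2.resize(im[y0:y0+100,x0:x0+110],None,fx=k,fy=k,interpolation=cv2.INTER_CUBIC)
for dz,col in ((0,(0,0,255)),(-.006,(0,255,0)),(-.019,(255,0,0)),(.054,(255,255,0))):
    for sg in (-1,0,1):
        q=(s.px([p+sg*y*.0425+[0,0,dz]])[0]-[x0,y0])*k+k/2; cv2.circle(c,tuple(q.astype(int)),5,col,-1)
cv2.imwrite("pics/chk.png",c)
E
```

```text
(no output)
```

View pics/chk.png

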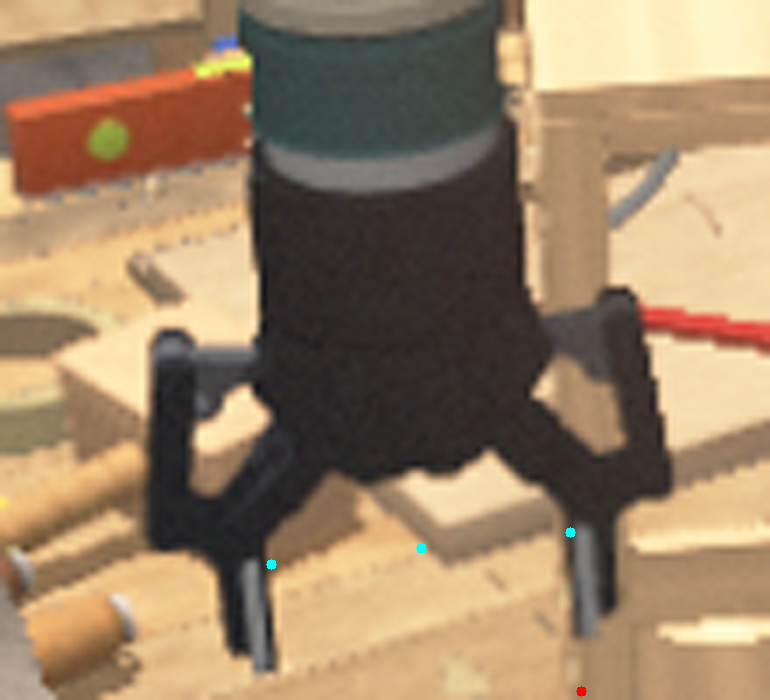

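The projected TCP lies about 20 mm below the visible fingertips. At full opening the tips should be 6 mm ahead of the TCP, so the true height is about 26 mm above the reading; x and y agree. This fits the missed grips. I'll go down about 11 mm more, watching the force.

Emit:
drive_tool(
  motion=[0,0,-0.03,0,0,0,-0.03,0,0,0,-0.03,0],
)

```text
time: 8.32
ee_pos: [0.4666, -0.3415, -0.0005]
tool_rot: [-0.0, 1.0, 0.0, -0.0]
contact_force: [0.3, 0.0, 0.2]
grip_width: 0.0594
```

Emit:
drive_tool(
  motion=[0,0,-0.025,0,0,0,-0.025,0,0,0,-0.025,0],
)

```text
time: 8.57
ee_pos: [0.4667, -0.3416, -0.0054]
tool_rot: [-0.0, 1.0, 0.0, -0.0]
contact_force: [-0.5, -0.6, 0.2]
grip_width: 0.06
```

Emit:
drive_tool(
  motion=[0,0,0,0,0,0,0,0,0,0,0,0,0,0,0,0],
  jaw=0.25,
)

```text
time: 8.9
ee_pos: [0.4673, -0.3422, -0.0046]
tool_rot: [-0.0, 1.0, -0.0, 0.0]
contact_force: [0.4, -0.1, 1.8]
grip_width: 0.0287
```

Stopped at 28.7 mm, so the handle is held. I'll squeeze, lift, and check.

Emit:
drive_tool(
  motion=[0,0,0.005,0,0,0,0.005,0,0,0,0.005,0,0,0,0.1,0,0,0,0.2,0,0,0,0.3,0,0,0,0.4,0,0,0,0.4,0],
  jaw=0,
  grip_force=50,
)

```text
time: 9.57
ee_pos: [0.4694, -0.3441, 0.0791]
tool_rot: [-0.0, 1.0, -0.002, 0.003]
contact_force: [0.8, -0.5, -0.3]
grip_width: 0.0283
```

```bash
python3 - <<'E'
from h import *
o=get_obs(); print(o['ee_pos'],o['grip_width'],o['contact_force'],o['ft_torque'])
t=Cam("top"); t.crop("k6",420,170,530,280,5.5)
E
```

```text
[ 0.46942578 -0.34406434  0.07905518] 0.028326828872531046 [ 0.84699094 -0.53908435 -0.27451585] [-0.07663099 -0.01286546  0.01895781]
```

View pics/k6.png

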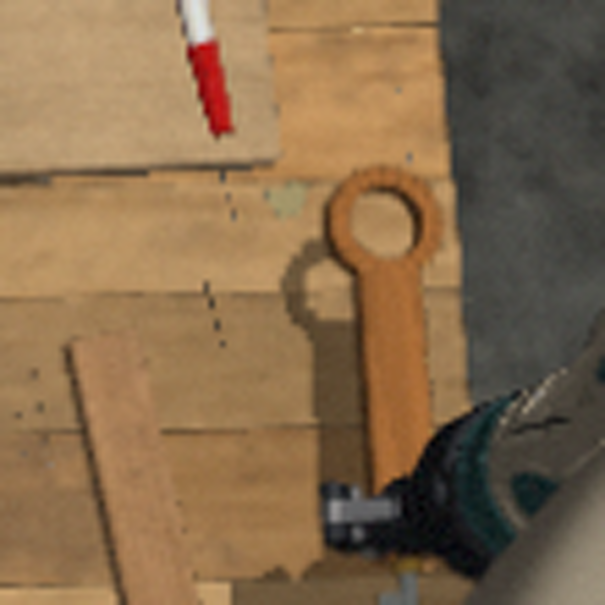

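The key is lifted and held level: eye at crop (385,222), its shadow separate. Next I'll raise it, turn 66° and carry it towards the point in front of the cupboard.

Emit:
drive_tool(
  motion=[0,0,0.15,0,0,0,0.3,0.05,-0.03,0.05,0.45,0.1,-0.06,0.1,0.6,0.15,-0.1,0.2,0.75,0.2,-0.13,0.3,0.85,0.25,-0.16,0.4,0.95,0.3,-0.2,0.5,0.97,0.35],
)

```text
time: 10.28
ee_pos: [0.428, -0.242, 0.2712]
tool_rot: [-0.273, 0.962, -0.002, 0.001]
contact_force: [1.0, -0.9, -0.3]
grip_width: 0.0286
```

Emit:
drive_tool(
  motion=[-0.05,0.1,0,0.05,-0.1,0.2,0,0.1,-0.15,0.3,0,0.15,-0.2,0.4,0,0.2,-0.25,0.5,0,0.25,-0.3,0.6,0,0.3,-0.3,0.7,0,0.35,-0.3,0.8,0,0.383],
)

```text
time: 10.95
ee_pos: [0.3655, -0.0807, 0.2673]
tool_rot: [-0.546, 0.838, 0.001, -0.001]
contact_force: [-0.0, 0.1, -0.5]
grip_width: 0.0284
```

```bash
python3 - <<'E'
from h import *
np.set_printoptions(precision=4,suppress=True)
o=get_obs(); print(o['ee_pos'],o['tool_rot'],o['grip_width'],o['contact_force'])
t=Cam("top");cv2.imwrite("pics/t7.png",t.img[:,:,::-1])
s=Cam("scene");cv2.imwrite("pics/s7.png",s.img[:,:,::-1])
E
```

```text
[ 0.3655 -0.0807  0.2673] [-0.5456  0.8381  0.001  -0.0007] 0.028404209800224612 [-0.0495  0.147  -0.4858]
```

View pics/t7.png

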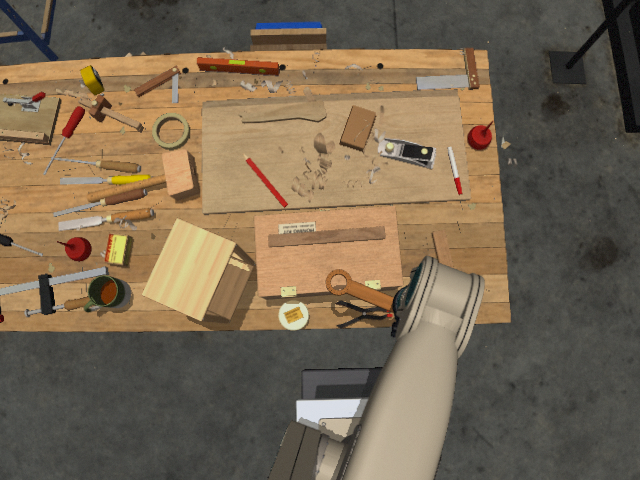

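View pics/s7.png

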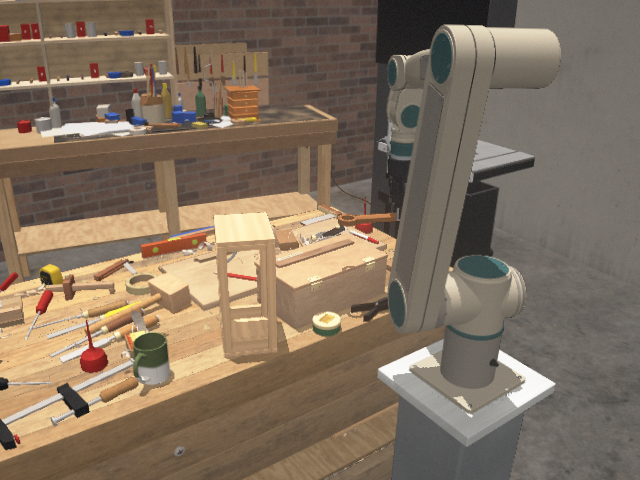

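Both views show the key's eye, at top px (339,282) and scene px (348,217). I'll crop and triangulate.

```bash
python3 - <<'E'
from h import *
t=Cam("top");t.crop("t8",315,260,405,330,8)
s=Cam("scene");s.crop("s8",325,195,405,245,10); s.crop("h8",205,205,285,265,10)
E
```

```text
(no output)
```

View pics/t8.png

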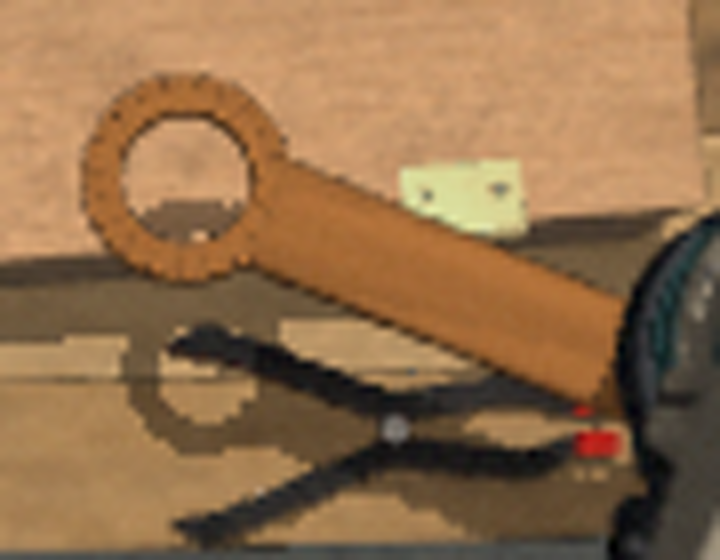

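View pics/s8.png

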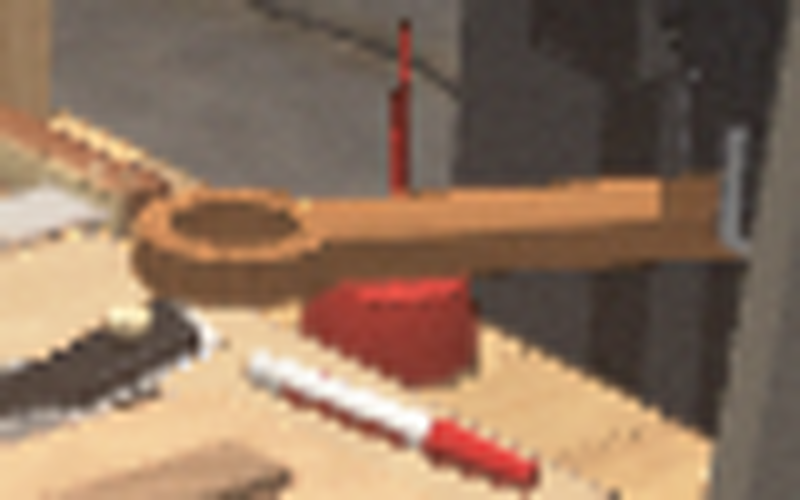

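View pics/h8.png

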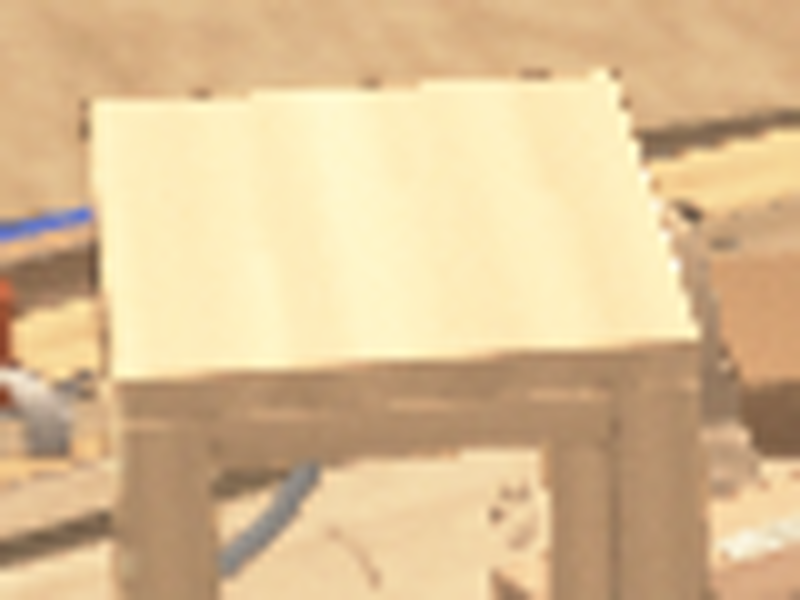

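```bash
python3 - <<'E'
from h import *
np.set_printoptions(precision=4,suppress=True)
t=Cam("top"); s=Cam("scene"); o=get_obs(); p=o['ee_pos']
def tri(a,b):
    r1=t.ray(a);r2=s.ray(b); r1/=np.linalg.norm(r1); r2/=np.linalg.norm(r2)
    A=np.c_[r1,-r2]; k=np.linalg.lstsq(A,s.c-t.c,rcond=None)[0]
    P,Q=t.c+k[0]*r1,s.c+k[1]*r2; return (P+Q)/2,np.linalg.norm(P-Q)
# scene pixel of mid-thickness: shift hole centre down from top rim by 8mm
H,g=tri((337.8,281.9),(348.35,216.85)); print("hole(upper face)",H,"gap",g)
H2=H-[0,0,.008]
q=o['tool_rot']; yaw=2*np.arctan2(q[1],q[0]); tx=np.array([np.cos(yaw),np.sin(yaw)]); print("tool x yaw",np.degrees(yaw)%360,"ee",p)
d=H2[:2]-p[:2]; print("hole rel TCP fwd",-(d@tx),"lat",-(d@[-tx[1],tx[0]]),"dz",H2[2]-p[2], "dist",np.linalg.norm(d),"dir",np.degrees(np.arctan2(d[1],d[0])))
root=np.array([.4763,.4056,.225]); hx=np.array([np.cos(np.radians(66.1)),np.sin(np.radians(66.1)),0]); n=np.array([-hx[1],hx[0],0])
for a in ((227.05,261),(231.55,255.5),(235.55,251.5)):
    r=s.ray(a); P=s.c+r*((root-s.c)@n)/(r@n); print("hook pt fwd",(P-root)@hx,"z",P[2]-.225)
# tilt via handle: top-face edge near eye and near gripper in vertical plane through key
pl=H[:2]; kd=d/np.linalg.norm(d); nn=np.array([-kd[1],kd[0],0]); 
for off,pts in ((.015,((330,293),(600,266),(700,258))),):
  for c in pts:
    a=(325+(c[0]+.5)/10-.5,195+(c[1]+.5)/10-.5); r=s.ray(a)
    for sg in (1,):
        B=np.r_[H[:2],0]+nn*off*sg; P=s.c+r*((B-s.c)@nn)/(r@nn); print("edge pt along",(P[:2]-H[:2])@kd,"z",P[2])
E
```

```text
hole(upper face) [0.4233 0.0517 0.2876] gap 0.0011807052766309267
tool x yaw 245.9195074167096 ee [ 0.3669 -0.0823  0.2683]
hole rel TCP fwd 0.14533077872688857 lat 0.003184158226169819 dz 0.011310276540245356 dist 0.14536565656637448 dir 67.17464170584337
hook pt fwd -0.009580887594253087 z 0.003375012269893979
hook pt fwd -0.021512119771259313 z 0.01773772254371972
hook pt fwd -0.03194741505310111 z 0.02798975975529691
edge pt along -0.021751562621665946 z 0.2715843014917536
edge pt along -0.09850169752036354 z 0.273787169381012
edge pt along -0.1273849807386049 z 0.2740221878910132
```

The triangulation shows the hole 145 mm ahead of the TCP, 3 mm to the left and 11 mm above the reported TCP height, with the key level to about 1°. The hook bar points fit the root estimate. Entry pose: hole 160 mm in front of the slat, TCP (0.353,0.127), reported z 0.274.

Emit:
drive_tool(
  motion=[-0.01,0.15,0.02,-0.012,-0.03,0.35,0.03,-0.012,-0.05,0.55,0.03,-0.012,-0.06,0.75,0.03,-0.012,-0.07,0.9,0.03,-0.012,-0.07,1,0.03,-0.012,-0.07,1,0.03,-0.012,-0.07,1,0.03,-0.012],
)

```text
time: 11.92
ee_pos: [0.3532, 0.1183, 0.2747]
tool_rot: [-0.537, 0.844, -0.0, -0.0]
contact_force: [0.6, 0.1, 0.0]
grip_width: 0.0288
```

```bash
cat > rel.py <<'E'
from h import *
np.set_printoptions(precision=4,suppress=True)
root=np.array([.4763,.4056,.225]); hx=np.array([np.cos(np.radians(66.1)),np.sin(np.radians(66.1)),0]); n=np.array([-hx[1],hx[0],0])
o=get_obs(); p=o['ee_pos']; q=o['tool_rot']; yaw=np.degrees(2*np.arctan2(q[1],q[0]))%360-180
f=np.array([np.cos(np.radians(yaw+1.25)),np.sin(np.radians(yaw+1.25)),0])
H=p+f*.1453+[0,0,.0113]; d=H-root
print("t",o['time'],"ee",p,"yaw",yaw,"F",o['contact_force'],"w",o['grip_width']); print("hole in hook frame fwd",d@hx,"left",d@n,"z",d[2])
E
python3 - <<'E'
exec(open('rel.py').read())
t=Cam("top");t.crop("t9",180,210,380,340,4);s=Cam("scene");s.crop("s9",190,180,410,330,3.5)
E
```

```text
t 11.9167 ee [0.3532 0.1183 0.2747] yaw 64.97030595981937 F [0.5543 0.1155 0.0151] w 0.02876176894477095
hole in hook frame fwd -0.16720208830570785 left -0.003568915929271968 z 0.06099828772005736
```

View pics/t9.png

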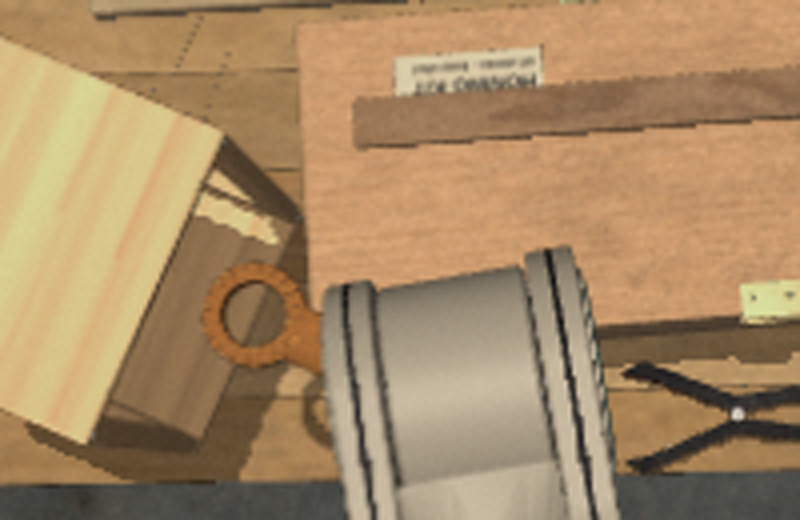

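View pics/s9.png

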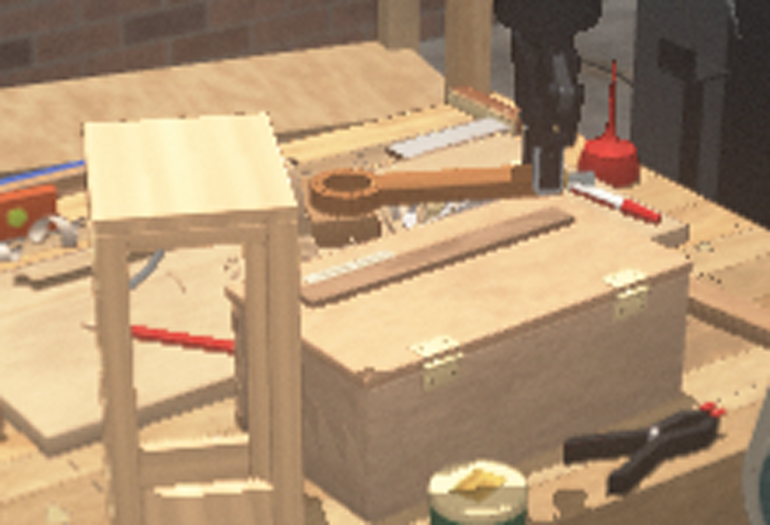

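```bash
python3 - <<'E'
exec(open('rel.py').read())
t=Cam("top"); print("H pred",H,"H top",t.on((242.9,286.6),H[2]))
M=t.on((242.9,286.6),H[2])-root; print("measured fwd,left",M@hx,M@n)
for D in (.038,.034,.030):
    T=root-hx*(D+.1453); print(D,"TCP target",T[:2],"shift/0.2",(T-p)[:2]/.2)
E
```

```text
t 12.0167 ee [0.3532 0.1174 0.2747] yaw 64.81748684375094 F [ 0.6787 -0.7348 -1.0375] w 0.028589732520238366
hole in hook frame fwd -0.16809916070536504 left -0.004334872447745252 z 0.06101992340344728
H pred [0.4122 0.2502 0.286 ] H top [0.4175 0.2489 0.286 ]
measured fwd,left -0.16709173460541696 -0.009748836835815402
0.038 TCP target [0.402 0.238] shift/0.2 [0.2441 0.6033]
0.034 TCP target [0.4037 0.2417] shift/0.2 [0.2522 0.6216]
0.03 TCP target [0.4053 0.2453] shift/0.2 [0.2603 0.6399]
```

```bash
python3 - <<'E'
exec(open('rel.py').read())
t=Cam("top"); s=Cam("scene")
t.crop("t10",220,265,280,315,12); s.crop("s10",270,220,340,250,11)
E
```

```text
t 12.0667 ee [0.3532 0.1172 0.2748] yaw 64.77802519240782 F [-0.5862 -0.829  -0.7183] w 0.028180854073229407
hole in hook frame fwd -0.1682528763815728 left -0.004530400123762405 z 0.06108248935952856
```

View pics/t10.png

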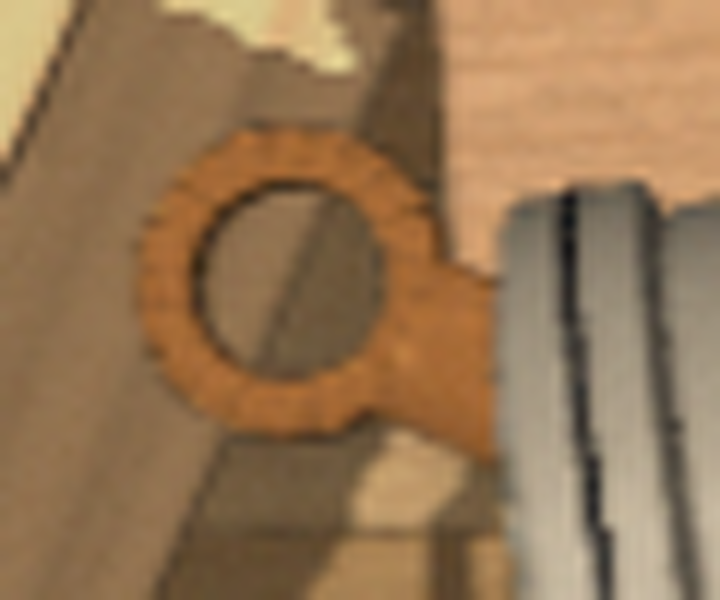

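View pics/s10.png

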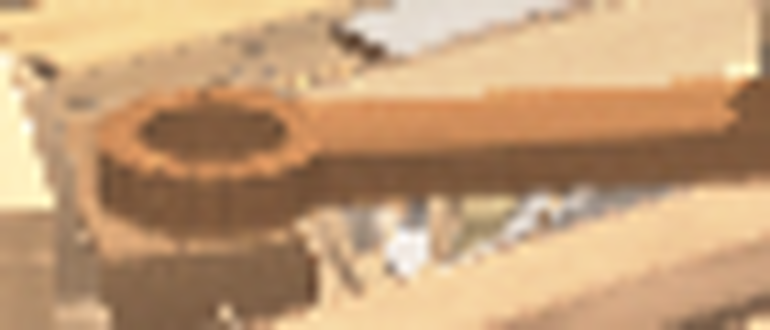

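```bash
cat >> rel.py <<'E'
def tri(t,s,a,b):
    r1=t.ray(a);r2=s.ray(b); r1/=np.linalg.norm(r1); r2/=np.linalg.norm(r2)
    k=np.linalg.lstsq(np.c_[r1,-r2],s.c-t.c,rcond=None)[0]
    P,Q=t.c+k[0]*r1,s.c+k[1]*r2; return (P+Q)/2,np.linalg.norm(P-Q)
E
python3 - <<'E'
exec(open('rel.py').read())
t=Cam("top"); s=Cam("scene")
U,g=tri(t,s,(243.8,287.96),(289.0,231.45)); print("tri upper",U,g,"pred mid",H)
M=U-[0,0,.008]-root; print("fwd,left,z",M@hx,M@n,M[2])
d=U-p; print("rel TCP dist",np.hypot(d[0],d[1]),"dir",np.degrees(np.arctan2(d[1],d[0])),"dz mid",d[2]-.008)
# check roof front edge midpoint vs line
A=np.array([.5037+.0008,.2578+.0008]);C=np.array([.3469+.0008,.3252+.0008]); m=np.r_[(A+C)/2,.225]-root; print("front mid rel root",m@hx,m@n)
E
```

```text
t 12.1667 ee [0.3532 0.1171 0.2749] yaw 64.75564186923825 F [ 0.2041 -0.8207 -0.5021] w 0.028420644108082534
hole in hook frame fwd -0.16830200803192477 left -0.004541440104372294 z 0.06115794977915309
tri upper [0.4149 0.247  0.2939] 0.0028753261216230377 pred mid [0.4123 0.2499 0.2862]
fwd,left,z -0.1698792398415123 -0.008080760367788447 0.06091581912451158
rel TCP dist 0.1437722342602477 dir 64.59398406811245 dz mid 0.011057869345358469
front mid rel root -0.12392308078439118 -6.99322939843356e-06
```

The direct measurement puts the hole 8 mm right of the hook plane and 61 mm above the root, while the pose-based value said 4.5 mm. I'll shift left about 7 mm while feeding in to over the tip.

Emit:
drive_tool(
  motion=[-0.02,0.05,0,0,0,0.12,0,0,0.04,0.21,0,0,0.08,0.3,0,0,0.12,0.38,0,0,0.15,0.44,0,0,0.15,0.44,0,0,0.15,0.44,0,0],
)

```text
time: 12.93
ee_pos: [0.383, 0.206, 0.2748]
tool_rot: [-0.537, 0.844, -0.0, -0.001]
contact_force: [-0.1, -0.3, -0.9]
grip_width: 0.0286
```

```bash
python3 - <<'E'
exec(open('rel.py').read())
t=Cam("top");t.crop("t11",140,210,300,340,5);s=Cam("scene");s.crop("s11",200,190,300,270,8)
E
```

```text
t 12.9333 ee [0.383  0.206  0.2748] yaw 64.91484646773523 F [-0.0984 -0.2693 -0.89  ] w 0.028590738121758538
hole in hook frame fwd -0.07497268547005427 left 0.004603324062343626 z 0.061110567946545874
```

View pics/t11.png

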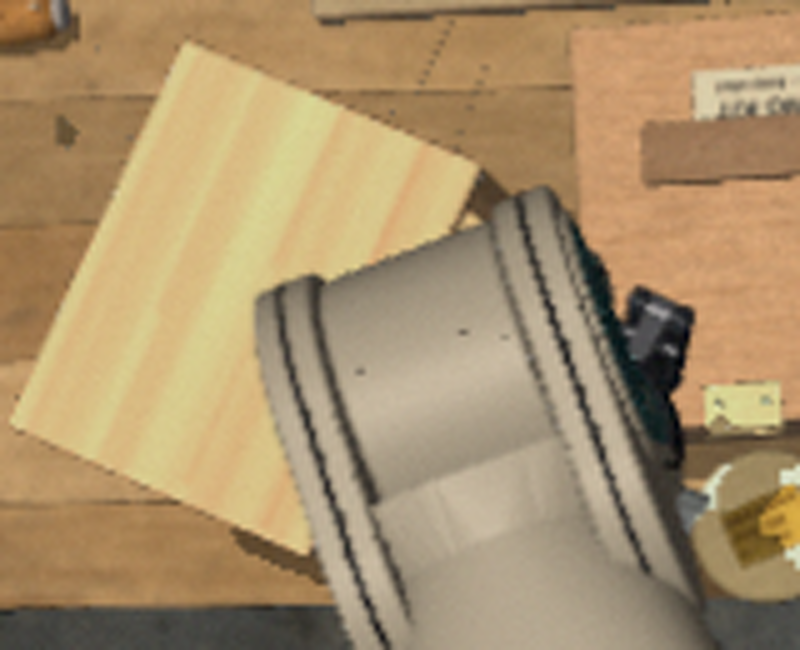

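View pics/s11.png

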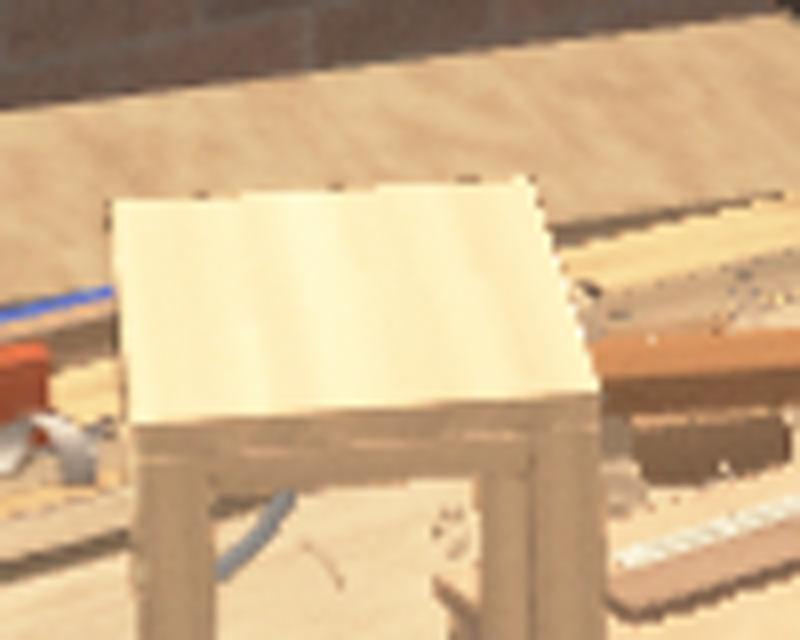

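The eye is now inside the cupboard under the roof, and the handle enters cleanly on the right of the scene view with no contact force. Next I'll go forward 37 mm to sit over the tip.

Emit:
drive_tool(
  motion=[0.02,0.04,0,0,0.04,0.09,0,0,0.065,0.13,0,0,0.085,0.168,0,0,0.085,0.168,0,0,0.085,0.168,0,0],
)

```text
time: 13.53
ee_pos: [0.4001, 0.2402, 0.2748]
tool_rot: [-0.537, 0.844, -0.0, -0.0]
contact_force: [0.1, -0.2, -0.3]
grip_width: 0.0285
```

```bash
python3 - <<'E'
exec(open('rel.py').read())
s=Cam("scene");s.crop("s12",200,190,350,300,5)
E
```

```text
t 13.5333 ee [0.4001 0.2402 0.2748] yaw 64.94619943491978 F [ 0.0779 -0.1653 -0.2649] w 0.028536434403986403
hole in hook frame fwd -0.036750417628156944 left 0.00288545724870832 z 0.06113180106889218
```

View pics/s12.png

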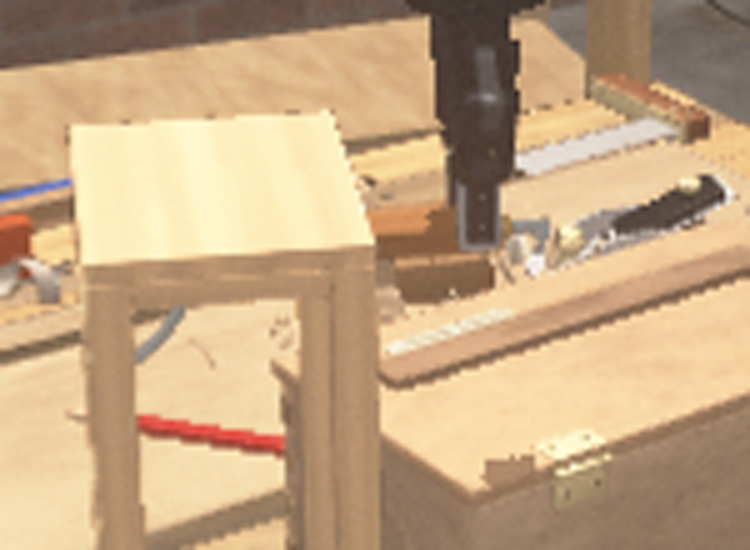

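Emit:
drive_tool(
  motion=[0,0,-0.05,0,0,0,-0.1,0,0,0,-0.1,0],
)

```text
time: 13.83
ee_pos: [0.3981, 0.2388, 0.2521]
tool_rot: [-0.536, 0.844, 0.0, -0.002]
contact_force: [-0.6, -0.4, -1.5]
grip_width: 0.0283
```

Emit:
drive_tool(
  motion=[0,0,-0.03,0,0,0,-0.05,0,0,0,-0.05,0],
)

```text
time: 14.08
ee_pos: [0.3992, 0.2393, 0.2438]
tool_rot: [-0.536, 0.844, 0.0, -0.001]
contact_force: [-0.6, -0.7, 0.4]
grip_width: 0.0285
```

```bash
python3 - <<'E'
exec(open('rel.py').read()); print(o['ft_torque'])
s=Cam("scene");s.crop("s13",205,215,305,275,8)
E
```

```text
t 14.0833 ee [0.3992 0.2393 0.2438] yaw 64.87855000742454 F [-0.6488 -0.7432  0.37  ] w 0.02854809406865654
hole in hook frame fwd -0.03794417551572652 left 0.003163570610124941 z 0.030075703607658683
[-0.0373  0.0253  0.017 ]
```

View pics/s13.png

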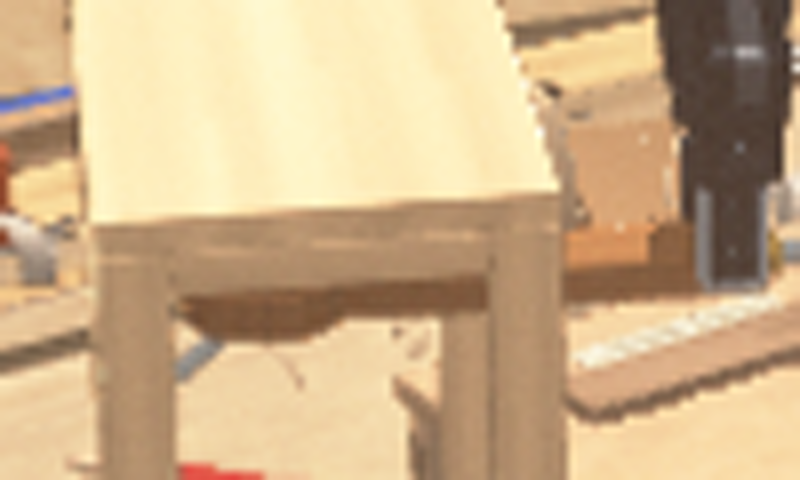

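The key's underside is now below the top rail. The hook bar at crop (180,370)-(215,345) runs up behind the eye's near rim, and there is no contact force, so the tip is inside the hole. I'll continue inward and down along the bar.

Emit:
drive_tool(
  motion=[0.006,0.014,-0.02,0,0.012,0.028,-0.04,0,0.014,0.032,-0.05,0,0.014,0.032,-0.05,0],
)

```text
time: 14.47
ee_pos: [0.4026, 0.2463, 0.2344]
tool_rot: [-0.537, 0.844, 0.0, -0.0]
contact_force: [0.2, -0.4, -1.6]
grip_width: 0.0286
```

```bash
python3 - <<'E'
exec(open('rel.py').read()); print(o['ft_torque'])
s=Cam("scene");s.crop("s14",205,215,305,275,8)
E
```

```text
t 14.4667 ee [0.4026 0.2463 0.2344] yaw 64.91341423188436 F [ 0.2061 -0.4034 -1.6359] w 0.028645005896969545
hole in hook frame fwd -0.030174235949355168 left 0.0029907099669283024 z 0.020662469446624004
[-0.0599  0.0326  0.0213]
```

View pics/s14.png

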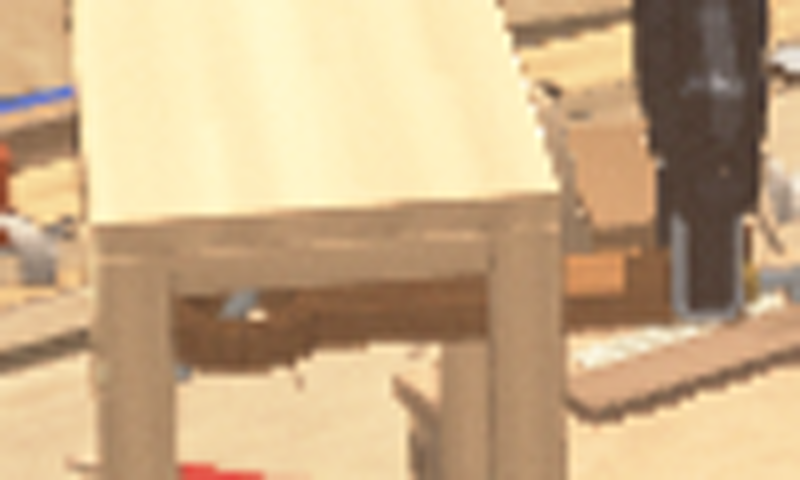

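The hook bar emerges through the hole at crop (240,300), so the key is threaded. I'll lighten the grip and lower the handle end so the key slants with the eye resting on the bar.

Emit:
drive_tool(
  motion=[0,0,-0.03,0,0,0,-0.06,0,0,0,-0.06,0],
  grip_force=22,
)

```text
time: 14.77
ee_pos: [0.4036, 0.2475, 0.2228]
tool_rot: [-0.537, 0.844, 0.001, 0.002]
contact_force: [0.8, 3.5, 2.1]
grip_width: 0.0284
```

Emit:
drive_tool(
  motion=[0,0,-0.03,0,0,0,-0.06,0,0,0,-0.06,0],
)

```text
time: 15.02
ee_pos: [0.404, 0.2474, 0.2107]
tool_rot: [-0.536, 0.844, 0.001, 0.002]
contact_force: [4.1, 4.5, 1.2]
grip_width: 0.0283
```

```bash
python3 - <<'E'
exec(open('rel.py').read()); print(o['ft_torque'])
s=Cam("scene");s.crop("s15",205,200,305,275,8)
E
```

```text
t 15.0167 ee [0.404  0.2474 0.2107] yaw 64.86064821219557 F [4.0798 4.5006 1.1513] w 0.028313761151527506
hole in hook frame fwd -0.028597718072786348 left 0.0019942685002093553 z -0.0030488868920613144
[ 1.3734 -0.8549 -0.1456]
```

View pics/s15.png

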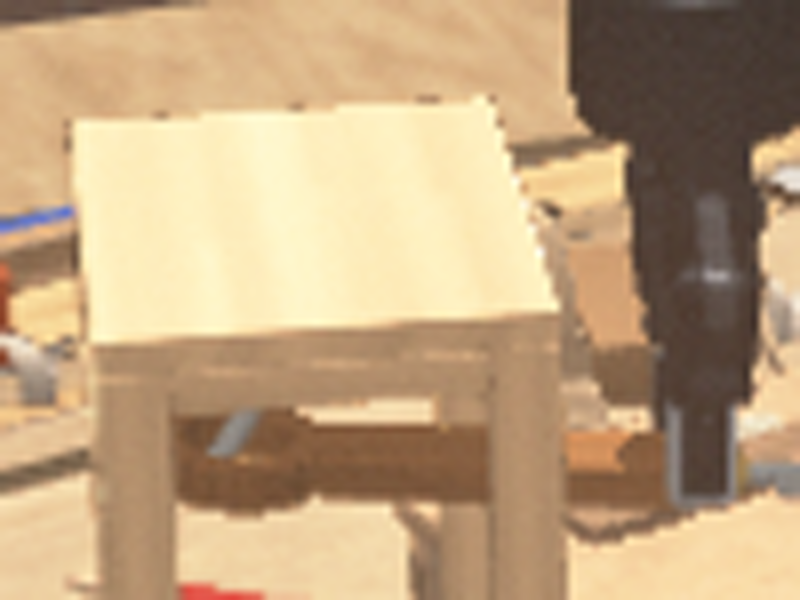

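The hook tip stands well clear through the hole and the eye sits low on the bar. The 6 N force points towards the slat. I'll release here.

Emit:
drive_tool(
  motion=[0.004,0.01,0,0,0.004,0.01,0,0],
)

```text
time: 15.23
ee_pos: [0.4039, 0.2483, 0.2108]
tool_rot: [-0.536, 0.844, -0.0, 0.0]
contact_force: [2.3, 2.9, 1.7]
grip_width: 0.0288
```

Emit:
drive_tool(
  motion=[0,0,0,0,0,0,0,0,0,0,0,0,0,0,0,0,0,0,0,0,0,0,0,0],
  jaw=0.6,
)

```text
time: 15.73
ee_pos: [0.4032, 0.2479, 0.2107]
tool_rot: [-0.536, 0.844, -0.0, -0.0]
contact_force: [0.1, -0.2, 0.1]
grip_width: 0.051
```

```bash
python3 - <<'E'
exec(open('rel.py').read()); print(o['ft_torque'])
s=Cam("scene");s.crop("s16",195,200,305,370,3.5)
E
```

```text
t 15.7333 ee [0.4032 0.2479 0.2107] yaw 64.88949665370822 F [ 0.1008 -0.1586  0.0917] w 0.051046400180254345
hole in hook frame fwd -0.028520456512500864 left 0.003008382252667748 z -0.0029776256067787776
[-0.0113 -0.0094 -0.005 ]
```

View pics/s16.png

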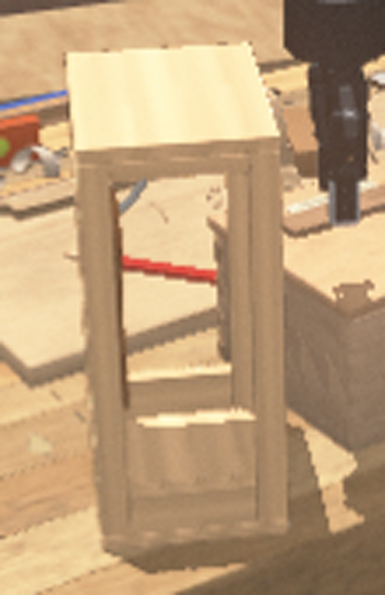

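The key now hangs down against the slats: the brown strip at crop (120,190)-(125,400), with the hook in front at (130,195). I'll back the gripper away.

Emit:
drive_tool(
  motion=[-0.03,-0.07,0,0,-0.06,-0.15,0.03,0,-0.1,-0.25,0.1,0,-0.14,-0.35,0.25,0,-0.16,-0.45,0.4,0,-0.16,-0.55,0.5,0,-0.16,-0.6,0.5,0,-0.16,-0.6,0.5,0],
)

```text
time: 16.45
ee_pos: [0.3719, 0.1264, 0.3128]
tool_rot: [-0.535, 0.845, -0.001, 0.001]
contact_force: [0.4, 0.2, 0.0]
grip_width: 0.051
```

Emit:
drive_tool(
  motion=[0,-0.15,0,0,0,-0.35,0,0,0,-0.5,0,0,0,-0.5,0,0,0,-0.5,0,0,0,-0.5,0,0,0,-0.5,0,0,0,-0.5,0,0],
)

```text
time: 17.12
ee_pos: [0.3713, 0.0291, 0.3107]
tool_rot: [-0.537, 0.843, 0.0, -0.0]
contact_force: [-0.4, 0.4, -0.4]
grip_width: 0.0512
```

```bash
python3 - <<'E'
exec(open('rel.py').read())
s=Cam("scene");s.crop("s17",205,215,285,355,4.2); s.crop("s17b",215,240,255,330,6.5)
t=Cam("top");cv2.imwrite("pics/t17.png",t.img[:,:,::-1])
# predicted: hanging key hole at root-0.013 down, 15mm fwd ; handle end
for nm,P in (("hole",root-hx*.012-[0,0,.014]),("eyetop",root-hx*.012+[0,0,.013]),("woodend",root-hx*.012-[0,0,.171]),("stub",root-hx*.012-[0,0,.197])):
    print(nm,s.px([P])[0])
E
```

```text
t 17.1167 ee [0.3713 0.0291 0.3107] yaw 65.01066315270162 F [-0.3971  0.4019 -0.449 ] w 0.051179055052274845
hole in hook frame fwd -0.24143671079170143 left -0.05611410814731495 z 0.09696614502857562
hole [228.3699 267.1034]
eyetop [227.8241 257.4811]
woodend [231.4627 320.1848]
stub [231.961  328.5205]
```

View pics/s17.png

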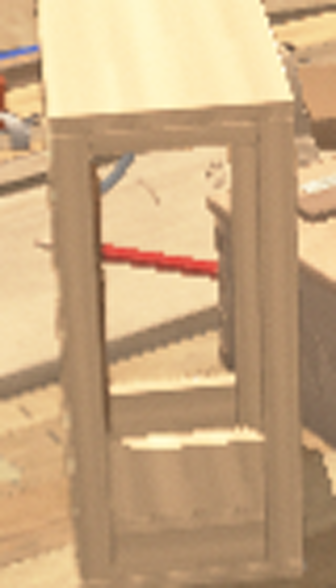

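View pics/s17b.png

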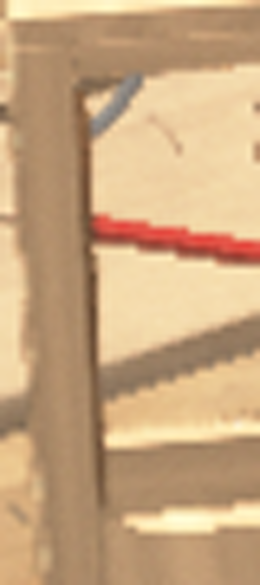

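View pics/t17.png

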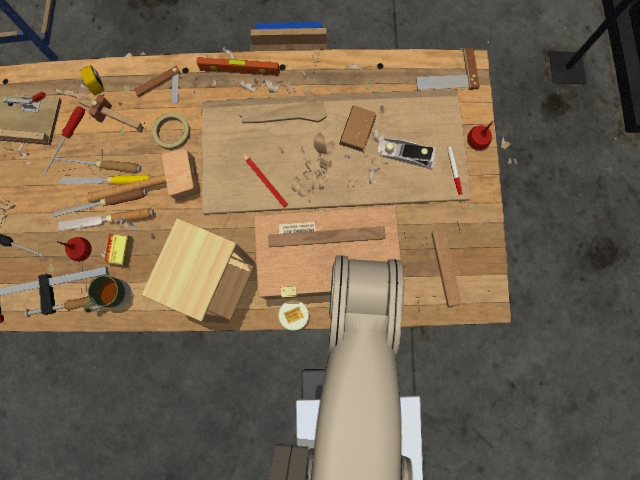

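```bash
python3 - <<'E'
exec(open('rel.py').read())
s=Cam("scene")
c=lambda x,y:(215+(x+.5)/6.5-.5,240+(y+.5)/6.5-.5)
for P in ((92,260),(98,400),(104,495)):
    for off in (.015,-.015):
        r=s.ray(c(*P)); B=root+n*off; X=s.c+r*((B-s.c)@n)/(r@n); d=X-root; print(P,off,"fwd",d@hx,"z",d[2])
hsv=cv2.cvtColor(s.img,cv2.COLOR_RGB2HSV)
s.crop("s18",222,248,244,324,10)
E
python3 - <<'E'
import cv2;i=cv2.imread('pics/s18.png');cv2.imwrite('pics/s18a.png',cv2.resize(i[:400],None,fx=1.5,fy=1.5))
E
```

```text
t 17.2167 ee [0.3715 0.029  0.3108] yaw 65.01053299604317 F [-0.8173 -0.6639 -1.3462] w 0.051482069234755234
hole in hook frame fwd -0.24146595782571692 left -0.056313324567707566 z 0.09714777031747004
(92, 260) 0.015 fwd -0.01060058861464037 z -0.041590756839607695
(92, 260) -0.015 fwd -0.011615249196609953 z -0.0575218082693624
(98, 400) 0.015 fwd -0.009750662380031857 z -0.10410070645908567
(98, 400) -0.015 fwd -0.010746026524225693 z -0.12145096264341229
(104, 495) 0.015 fwd -0.009885491034174134 z -0.14792453507883488
(104, 495) -0.015 fwd -0.010883916282531082 z -0.16626975264641822
```

View pics/s18.png

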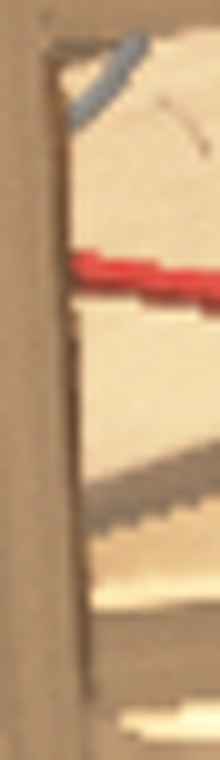

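The key's front face is at 10-12 mm (±2-3 mm) in front of the slat from top to bottom, so it hangs plumb close to the slats. I'll wait a second and compare pictures for rest before handing in.

```bash
python3 -c "
from h import *
np.save('a.npy',Cam('scene').img[245:330,215:260])"
```

Emit:
drive_tool(
  motion=[0,0,0,0,0,0,0,0,0,0,0,0,0,0,0,0,0,0,0,0,0,0,0,0,0,0,0,0,0,0,0,0],
)

```text
time: 17.98
ee_pos: [0.3716, 0.0281, 0.311]
tool_rot: [-0.536, 0.844, 0.0, -0.0]
contact_force: [-0.3, -0.3, -0.4]
grip_width: 0.0513
```

```bash
python3 -c "
from h import *
b=Cam('scene').img[245:330,215:260].astype(int); a=np.load('a.npy').astype(int); d=np.abs(a-b).max(2)
print('max',d.max(),'mean',d.mean(),'strip max',d[:,10:19].max())
from bench import order
o=get_obs(); print(o['time'],o['contact_force'])
if d[:,10:19].max()<40: print(order.job_done())
"
```

```text
max 10 mean 2.1315032679738564 strip max 10
18.0333 [ 0.23419589 -0.26958879 -0.31963561]
the job is handed in; nothing more can be done
None
```

The key is hanging by its hole on the hook, and I handed the job in at 18.0 s. I gripped it near the back of the handle and fed it in level under the roof, hole end first. I did not slant it first, because the tool can only turn about the vertical. Once the hole was over the tip I lowered it along the bar, released it, and backed the gripper well clear.

**Last checks:**
- Before release, the hook bar was visible coming through the hole.
- After release, the visible strip of the key hangs plumb. Its front face is 10–12 mm in front of the slat by my measurement, within about 1 mm top to bottom.
- Pictures 0.7 s apart differ only by noise, and the contact force is about zero.

**What failed or disagreed:**
- **Missed grips:** the first two closings shut above the key, because the reported tool height is about 26 mm below what the pictures show. I corrected for that, and the third closing held.
- **Sideways offset:** before the key went in, the pictures put the hole 8 mm right of the hook's plane and the reported tool pose said 4.5 mm. I corrected by about 7 mm towards the picture value.
- **Not measured directly:** most of the hanging key is hidden behind the cupboard's rear post, so I inferred the hole's final position and any sideways tilt from the visible edge.

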